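Collect finished specimen mounts from the press tray

TASK

The mounting press has finished two specimen mounts: the two tall black resin cylinders with a piece of rock in the top, lying in the steel catch tray among other pieces. Take both out and set them down gently, rock face up and side by side on the floor of the grey plastic tote; do not drop them. Leave the short, half-filled black disc where it lies in the tray.

Things in the scene. Friction and masses are not known exactly. Their poses are not given: they have to be found in the camera images.
- mount_a: Finished specimen mount: black resin cylinder standing on end, 40 mm in diameter, 34 mm tall, 45 to 80 g, a small pale piece of rock in the middle of its flat top. Origin: centre of its underside; z along its axis, up out of the rock face. It stands on the 4 mm thick floor of the steel catch tray on the robot's right: 230 x 230 mm, walls 4 mm thick and 26 mm high.
- mount_b: Finished specimen mount: black resin cylinder standing on end, 40 mm in diameter, 34 mm tall, 45 to 80 g, a small pale piece of rock in the middle of its flat top. Origin: centre of its underside; z along its axis, up out of the rock face. Just like mount_a, in the same tray. The tray's four pieces stand one near each corner, in any order, 30 mm or more of free floor around each mount.
- short_mount: Half-filled reject in the same tray: black resin disc, 40 mm in diameter like the good mounts but 14 mm tall, with a bare black top. Origin: centre of its underside. It stays where it lies. The fourth piece in the tray, a grey rectangular rock offcut of 40 x 36 x 22 mm, is not part of the job.
- tote: Empty open grey plastic tote, fixed to the bench on the robot's left: 220 mm (its x) by 160 mm (its y) outside, 50 mm high, walls and floor 4 mm thick. Origin: centre of its underside; z up.
Not all that is in view belongs to the job. Leave any pink look-alike of the mount_b alone. Leave any purple look-alike of the mount_a alone.

How it is judged:
By the outcome, as a careful person would: the job done as asked, in the order asked, and still so for the second after the job is handed in, with the robot touching nothing.
It also fails if it takes over 64 s, if anything falls off the work surface, if the arm or the gripper's body presses on something with over 40 N, if the wrist force passes 120 N, or if a joint passes its speed limit or range.

ROBOT

A 7-joint arm with a two-finger parallel gripper is mounted at the origin on the work surface. World frame = base frame: x ahead of the robot, y to its left, z up, the work surface at z = 0. Lengths are in mm, angles in rad, forces in N, time in s.
With the tool pointing down it reaches from about 425 to 950 mm from the base axis. Payload 16.7 kg.
Tool frame: the origin (TCP) lies at the very end of the fingers, on their centre line; the grasp point (between the pads) lies 19 mm behind it; z points along the fingers, y is the direction in which the jaws open and shut (so a half turn about z gives the same grasp; the last joint's range is limited). The gripper opens to 94 mm and grips with 3 to 60 N. Pads are 16 mm wide; open, the fingers measure 119 mm over their backs; the gripper's body (75 mm by 177 mm) begins 78 mm behind the grasp point.
Start: joints at [1.167, 0.426, 0.074, 1.606, -0.034, 1.111, -0.067], TCP at [170.105, -653.176, 205.467] pointing down, gripper open.
Joint ranges: [-2.85, 2.85], [-0.5, 2.14], [-1.23, 1.37], [0.21, 2.46], [-1.02, 4.16], [0.16, 2.05], [-2.73, 2.73]. Speed limits (rad/s): [1.89, 1.89, 2.39, 2.39, 3.01, 3.01, 3.01].

INTERFACE

Orientations are given as [roll, pitch, yaw] about the fixed x, y, z axes, in that order (R = Rz(yaw) Ry(pitch) Rx(roll)).
In Python, from rig import env gives the robot as it stands. The module is installed in compiled form; this text tells all that it offers.
- The arm moves only by the tool carry_out, never from a script. Its argument "targets" is a list of rows, each an object of numbers: "fingers": the gripper's target within -1 to 1 (shut at 1, half-way at 0, fully open at -1); "x", "y", "z": the shift along the tool's x, y, z scaled (see below); "ax", "ay", "az": the turn, a rotation vector about the tool's x, y, z scaled (see below). A call has 1 to 5 rows; each row is the pose to reach, as a shift and turn from the pose commanded when the call began, along the tool's axes at that moment; what a row does not reach only later rows make up. The controller multiplies each number of a shift by 150 mm and each number of a turn by 90 degrees. A row lasts 1/10 s, in which the tool goes at most 50 mm and 8.59 degrees, less where a joint would pass 70% of its speed; a pose out of reach is approached as far as the arm can. A call with a number of a shift or a turn outside -1 to 1 is refused whole. A call with a gripper value outside its range is refused whole. The fingers move at their own pace and stop on an object; "squeeze" is the grip in N (left out, the last holds). Time passes only in rows, so rows that repeat a pose let the fingers close. It gives the time, the measured TCP pose, the force and the opening at its end, in the units of the state.
- env.sense(): the state, without advancing time (a new reading comes with each control period).
- env.capture(name): name is "scene" or "top" or "wrist"; returns (picture, depth): 400x640x3 uint8, blue, green, red; 400x640 float32, mm along the optical axis (not along the pixel's ray), 0 where there is no reading.
- env.camera_info(name): a dict with "fov_y" (degrees; the focal length in pixels is half the picture's height over the tangent of half this angle, whatever the lens; pixels are square), "cx", "cy" (the principal point, pixels), "dist" ([k1, k2, p1, p2, k3] as OpenCV has them; the pictures are not rectified), "view" (4x4, takes a point from world to camera coordinates); the wrist camera has in their place "T_tool_cam" (4x4, takes a point from camera to tool coordinates, whose origin is the TCP and whose axes are the flange's). Camera axes: x right, y down, z forward; pixel columns grow to the right and rows downward; lengths in mm; the calibration is good to about 2 mm. A picture is of the moment at which its call begins: read the wrist's pose just before it. camera_info takes no time and is no camera call.
- env.job_done(): hands the job in, once; it reports no verdict.
The state is a dict: "t": time; "q": joint angles; "dq": joint speeds; "tau": joint torques, N m; "ee_pos": TCP position; "tcp_rot": TCP orientation; "ft_force": force on the tool from outside, world axes, zero at the start; "ft_torque": the same for the moment, N m; "grip_width": opening from 0.0 (shut) to 1.0 (fully open).
Only numpy, scipy, OpenCV 4.12 (cv2) and the standard library are available. Lean on these libraries where they do the work, as an engineer would, in place of code of your own. Each camera call takes 0.05 s, during which the arm holds its last target.

## Working session

There is one attempt and no reset: what is moved stays moved. The work goes in short steps, Python scripts to look and compute and a tool call to move; the robot and the scene stay as the last step left them, time stands still between calls to the robot, and variables do not carry over. Pictures are saved under pics/ and viewed, and the job is handed in when it is done.

Besides the shell and the picture viewer there is one more tool, called after ">>>" as name(argument=value, ...) on one line, values as JSON. carry_out: Moves the arm, as the interface text tells. Shifts and turns lie within -1 to 1; 1 stands for 150 mm of shift or 90 degrees of turn. Its arguments: {"type":"object","properties":{"targets":{"type":"array"},"squeeze":{"type":"number"}},"required":["targets"]}

```bash
mkdir -p pics
python3 - <<'E'
from rig import env
import cv2,numpy as np
s=env.sense(); print({k:np.round(v,3) for k,v in s.items()})
for n in ("top","scene","wrist"):
    i=env.camera_info(n); print(n,{k:(np.round(v,4).tolist()) for k,v in i.items()})
    p,d=env.capture(n); cv2.imwrite(f"pics/{n}0.png",p); np.save(f"{n}0.npy",d)
E
```

```text
{'t': np.float64(0.0), 'q': array([ 1.166,  0.427,  0.074,  1.607, -0.034,  1.111, -0.067]), 'dq': array([ 0.   , -0.001,  0.   , -0.001, -0.   , -0.002, -0.   ]), 'tau': array([-0.0000e+00, -9.3583e+01,  3.6670e+00, -4.5419e+01, -4.9000e-02,
        2.0000e-02,  0.0000e+00]), 'ee_pos': array([ 169.975, -652.789,  204.774]), 'tcp_rot': array([-3.14 ,  0.   ,  0.255]), 'ft_force': array([-0.486,  0.602,  0.486]), 'ft_torque': array([-0.042, -0.014,  0.017]), 'grip_width': np.float64(1.0)}
top {'fov_y': 57.643, 'cx': 318.8705, 'cy': 196.7135, 'dist': [-0.0449, 0.0, 0.0, 0.0, 0.0], 'view': [[-0.0149, -0.9999, 0.0059, -44.0849], [-0.9935, 0.0142, -0.1126, 634.6592], [0.1125, -0.0075, -0.9936, 696.6484], [0.0, 0.0, 0.0, 1.0]]}
scene {'fov_y': 57.5948, 'cx': 317.1907, 'cy': 198.9185, 'dist': [-0.0181, 0.0, 0.0, 0.0, 0.0], 'view': [[-0.278, 0.9606, 0.0072, 221.018], [0.6694, 0.1991, -0.7158, -372.8906], [-0.689, -0.1941, -0.6983, 1248.9293], [0.0, 0.0, 0.0, 1.0]]}
wrist {'fov_y': 65.1414, 'cx': 319.355, 'cy': 196.6713, 'dist': [-0.033, 0.0, 0.0, 0.0, 0.0], 'T_tool_cam': [[0.0001, -0.9611, -0.2762, 80.7344], [1.0, 0.0004, -0.0009, 1.2649], [0.0009, -0.2762, 0.9611, -179.6983], [0.0, 0.0, 0.0, 1.0]]}
```

View pics/top0.png

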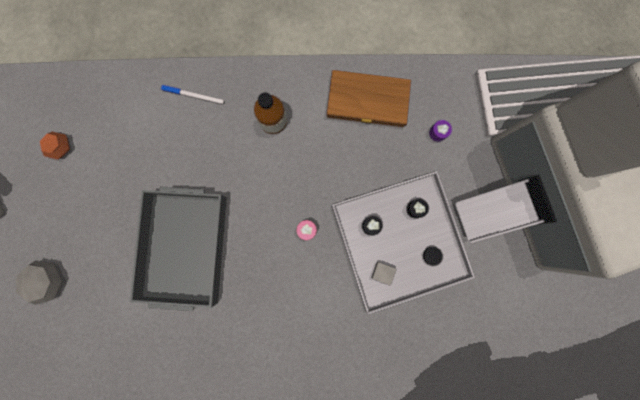

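View pics/scene0.png

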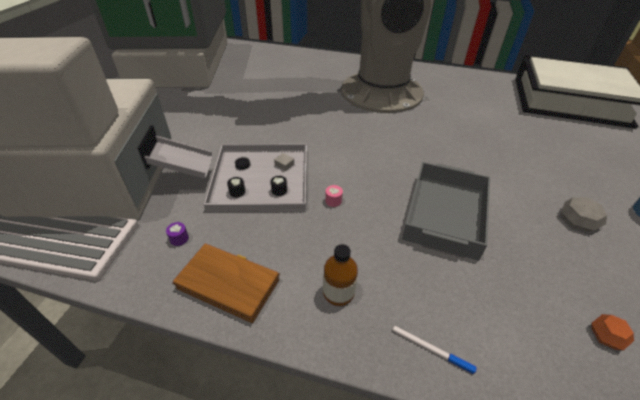

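View pics/wrist0.png

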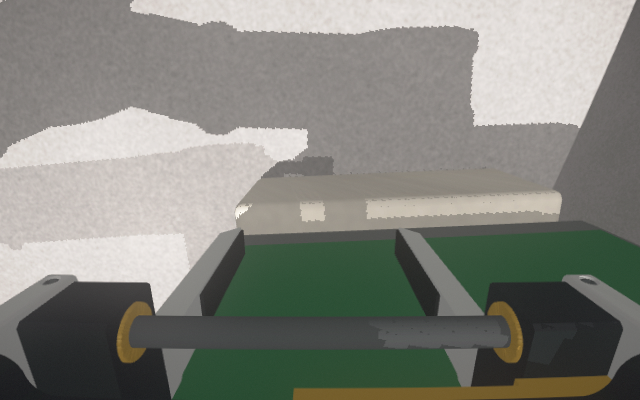

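The top view shows the two rock-topped mounts at about (372,225) and (418,208), the reject disc at (432,257) and the offcut at (384,272). The tote is near (183,248), and the press and its chute are on the right. The scene view agrees. The wrist camera sees only a green fixture away from the tray. Next I'll measure positions.

```bash
cat > h.py <<'E'
from rig import env
import cv2,numpy as np
from scipy.spatial.transform import Rotation as R
def K(i):
    f=200/np.tan(np.radians(i['fov_y'])/2); return np.array([[f,0,i['cx']],[0,f,i['cy']],[0,0,1]])
def camT(n,s=None):
    i=env.camera_info(n)
    if n!='wrist': return i,np.linalg.inv(i['view'])
    T=np.eye(4);T[:3,:3]=R.from_euler('xyz',s['tcp_rot']).as_matrix();T[:3,3]=s['ee_pos']
    return i,T@np.array(i['T_tool_cam'])
def plane(n,uv,z,s=None):
    i,T=camT(n,s); uv=np.array(uv,float).reshape(-1,1,2)
    r=cv2.undistortPoints(uv,K(i),np.array(i['dist'])).reshape(-1,2)
    d=np.c_[r,np.ones(len(r))]@T[:3,:3].T; o=T[:3,3]
    return o+d*((z-o[2])/d[:,2])[:,None]
def cloud(n,depth,s=None):
    i,T=camT(n,s); v,u=np.mgrid[0:400,0:640]
    r=cv2.undistortPoints(np.stack([u,v],-1).reshape(-1,1,2).astype(float),K(i),np.array(i['dist'])).reshape(-1,2)
    P=np.c_[r,np.ones(len(r))]*depth.reshape(-1,1)
    return (P@T[:3,:3].T+T[:3,3]).reshape(400,640,3)
E
python3 - <<'E'
from h import *
for n in("top","scene"):
    p=cv2.imread(f"pics/{n}0.png");d=np.load(f"{n}0.npy");C=cloud(n,d)
    # rocks: pale greenish regions, inside black; mount top by height
    pts={'top':dict(m1=(372,226),m2=(418,208),short=(432,257),off=(384,272),pink=(307,230),purple=(441,130),totefloor=(183,248)),
     'scene':dict(m1=(279,181),m2=(236,184),short=(242,163),off=(285,160),pink=(334,193),purple=(177,232),totefloor=(447,207))}[n]
    for k,(u,v) in pts.items(): print(n,k,np.round(C[v,u]),)
    H=C[...,2]
    for k in('m1','m2'):
        u,v=pts[k]; w=np.zeros(H.shape,bool);w[v-18:v+19,u-18:u+19]=1
        m=w&(np.abs(H-38)<5)&(d>0)
        q=C[m]; 
        cnt,_=cv2.findContours(m.astype(np.uint8),cv2.RETR_EXTERNAL,cv2.CHAIN_APPROX_NONE); c=max(cnt,key=cv2.contourArea)
        P=plane(n,c.reshape(-1,2),38)[:,:2].astype(np.float32)
        print(n,k,len(q),q.mean(0).round(1),cv2.minEnclosingCircle(P))
    if n=='top':
        T=[(334,205),(437,173),(472,278),(368,311)]
        print('tray rim',plane(n,T,26).round())
        print('tote rim',plane(n,[(145,192),(227,192),(213,306),(133,303)],50).round())
        print('tote floor',plane(n,[(157,196),(220,196),(208,296),(149,298)],4).round())
        for (u,v) in [(500,150),(520,200),(480,215),(545,200),(580,240),(610,120),(490,90),(370,95),(270,105),(266,100)]: print((u,v),C[v,u].round())
E
```

```text
top m1 [ 573. -158.   38.]
top m2 [ 608. -253.   38.]
top short [ 509. -283.   18.]
top off [ 481. -182.   26.]
top pink [567. -29.  34.]
top purple [ 771. -310.   33.]
top totefloor [534. 231.   2.]
top m1 307 [ 575.4 -159.3   37.8] ((575.9312133789062, -159.14389038085938), 19.91827392578125)
top m2 312 [ 609.  -254.2   37.8] ((609.1809692382812, -254.16064453125), 20.28668975830078)
tray rim [[ 618.  -84.   26.]
 [ 681. -299.   26.]
 [ 466. -360.   26.]
 [ 405. -148.   26.]]
tote rim [[647. 293.  50.]
 [644. 129.  50.]
 [424. 154.  50.]
 [430. 310.  50.]]
tote floor [[644. 289.   4.]
 [642. 155.   4.]
 [436. 177.   4.]
 [432. 300.   4.]]
(500, 150) [ 726. -430.   38.]
(520, 200) [ 617. -440.   80.]
(480, 215) [ 591. -372.   53.]
(545, 200) [ 612. -457.  131.]
(580, 240) [ 540. -492.  164.]
(610, 120) [ 705. -455.  296.]
(490, 90) [ 862. -426.   23.]
(370, 95) [ 848. -164.   31.]
(270, 105) [793.  34. 127.]
(266, 100) [802.  41. 129.]
scene m1 [ 581. -156.   37.]
scene m2 [ 619. -248.   37.]
scene short [ 520. -281.   16.]
scene off [ 487. -175.   25.]
scene pink [581. -22.  35.]
scene purple [ 785. -302.   35.]
scene totefloor [519. 234.   3.]
scene m1 165 [ 579.4 -157.5   37.6] ((581.2653198242188, -158.05120849609375), 22.46553611755371)
scene m2 171 [ 613.1 -252.2   37.7] ((613.1580810546875, -251.58255004882812), 22.115848541259766)
```

Run:
```python
import cv2
p=cv2.imread("pics/top0.png")
cv2.imwrite("pics/tz.png",cv2.resize(p[160:320,300:500],None,fx=4,fy=3.7,interpolation=2)[:600])
cv2.imwrite("pics/tote.png",cv2.resize(p[175:320,110:250],None,fx=4,fy=4,interpolation=2)[:600])
```

```text
(no output)
```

View pics/tz.png

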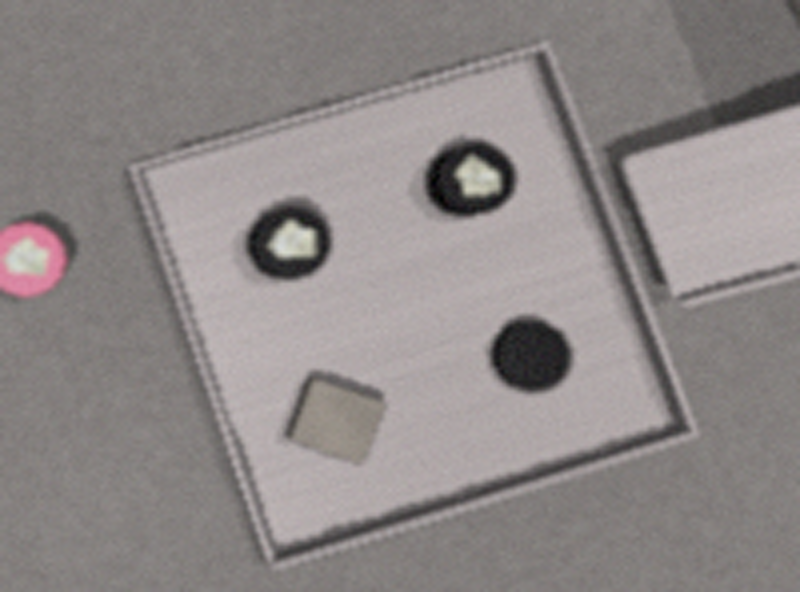

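View pics/tote.png

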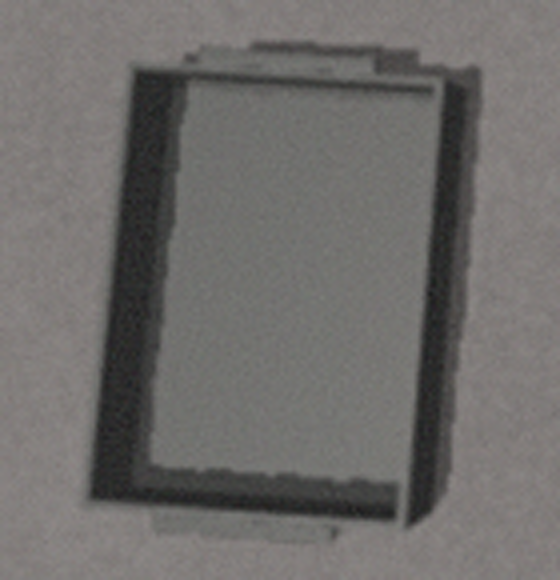

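Both views give mount tops at z = 38, at about (576,-159) and (609,-254), and the tote is centred near (537,222) at a yaw of about -5.5°. Before moving I'll check obstacle heights along the path, because the press and the green fixture are close to it.

Run:
```python
from h import *
g={}
for n in("top","scene"):
    d=np.load(f"{n}0.npy");C=cloud(n,d)[d>0]
    for x,y,z in C:
        k=(int(x//50)*50,int(y//50)*50)
        g[k]=max(g.get(k,-1),z)
ys=list(range(-900,-150,50)); print('x\\y',ys)
for x in range(0,800,50): print(x,[int(g[(x,y)]) if (x,y) in g else '.' for y in ys])
i=env.camera_info('wrist')
d=np.load("wrist0.npy"); C=cloud('wrist',d,dict(ee_pos=np.array([170,-652.8,204.8]),tcp_rot=np.array([-3.14,0,.255])))
for u,v in [(100,250),(320,80),(320,210),(320,280),(320,332),(550,100),(620,100),(60,330),(220,270),(500,390)]: print(u,v,C[v,u].round())
print(camT('wrist',env.sense())[1].round(2))
```

```text
x\y [-900, -850, -800, -750, -700, -650, -600, -550, -500, -450, -400, -350, -300, -250, -200]
0 ['.', '.', '.', '.', '.', 233, 248, 0, 0, 0, 0, 0, 0, 0, 0]
50 ['.', '.', '.', '.', '.', 105, 261, 0, 0, 0, 0, 0, 0, 0, 0]
100 ['.', '.', '.', 117, 234, 273, 273, 0, 0, 0, 0, 0, 1, 0, 0]
150 [117, 273, 274, 280, 280, 280, 281, 0, 0, 0, 0, 0, 0, 0, 0]
200 [275, 276, 272, 268, 3, 3, 3, 3, 4, 3, 3, 3, 3, 3, 3]
250 ['.', '.', '.', 3, 4, 4, 4, 4, 5, 4, 4, 3, 3, 3, 4]
300 ['.', '.', '.', 3, 4, 3, 4, 4, 4, 3, 4, 4, 5, 5, 3]
350 ['.', '.', '.', 4, 4, 3, 3, 3, 4, 3, 4, 4, 4, 3, 3]
400 ['.', '.', '.', 3, 4, 4, 3, 4, 4, 4, 4, 26, 28, 27, 28]
450 ['.', '.', '.', 3, 3, 4, 201, 202, 166, 3, 28, 28, 27, 28, 28]
500 ['.', '.', '.', '.', '.', 200, 202, 202, 200, 4, 70, 57, 20, 7, 27]
550 ['.', '.', '.', '.', '.', '.', 202, 203, 202, 97, 75, 48, 40, 40, 43]
600 ['.', '.', '.', '.', '.', '.', 202, 202, 357, 131, 86, 66, 41, 41, 28]
650 ['.', '.', '.', '.', '.', 360, 360, 360, 360, 199, 4, 27, 28, 28, 29]
700 [-1, -1, -1, -1, -1, 360, 360, 360, 360, 359, 3, 3, 5, 4, 3]
750 [-1, -1, -1, -1, -1, -1, 360, 360, 360, 359, 3, 36, 35, 32, 32]
100 250 [  -8. -390.    1.]
320 80 [ 278. -626.    1.]
320 210 [ 163. -656.  120.]
320 280 [ 155. -658.  224.]
320 332 [ 198. -647.  321.]
550 100 [ 327. -897.    0.]
620 100 [  475. -1403.  -464.]
60 330 [ 187. -589.  327.]
220 270 [ 165. -607.  252.]
500 390 [ 199. -689.  329.]
[[ 2.5000e-01 -9.3000e-01 -2.7000e-01  2.4853e+02]
 [-9.7000e-01 -2.4000e-01 -7.0000e-02 -6.3394e+02]
 [-0.0000e+00  2.8000e-01 -9.6000e-01  3.8462e+02]
 [ 0.0000e+00  0.0000e+00  0.0000e+00  1.0000e+00]]
```

Run:
```python
from h import *
p=cv2.imread("pics/scene0.png");cv2.imwrite("pics/sz.png",cv2.resize(p[0:110,60:260],None,fx=4,fy=4,interpolation=2))
d=np.load("scene0.npy");C=cloud("scene",d)
for u,v in [(110,30),(130,20),(150,10),(157,20),(175,20),(185,10),(190,20),(170,36),(150,45),(150,60),(215,15),(220,45),(100,10),(205,5)]: print(u,v,C[v,u].round(),p[v,u])
```

```text
110 30 [ 215. -849.  187.] [33 50 29]
130 20 [ 196. -777.  218.] [36 50 29]
150 10 [ 195. -693.  253.] [49 49 50]
157 20 [ 174. -695.  218.] [39 53 35]
175 20 [ 154. -645.  217.] [37 52 33]
185 10 [ 166. -593.  253.] [74 76 75]
190 20 [ 143. -599.  217.] [47 55 44]
170 36 [ 162. -672.  168.] [41 51 42]
150 45 [ 181. -743.  139.] [45 50 47]
150 60 [ 201. -745.   97.] [69 76 80]
215 15 [ -32. -613.  178.] [50 48 50]
220 45 [-104. -657.   42.] [76 84 88]
100 10 [ 218. -856.  247.] [38 50 31]
205 5 [  66. -584.  240.] [50 54 54]
```

View pics/sz.png

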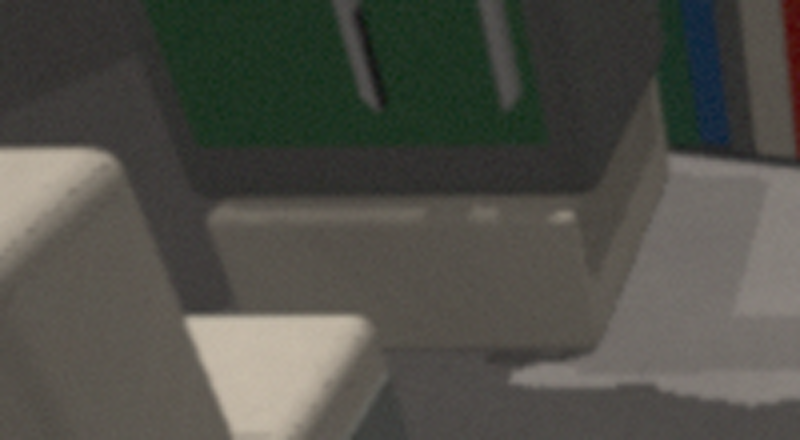

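The start pose is right in front of a cabinet face (x about 145–215). That face is square to tool x, so I'll back straight out first.

>>> carry_out(targets=[{"x":0.33,"fingers":-0.36},{"x":0.67,"fingers":-0.36},{"x":1,"fingers":-0.36},{"x":1,"y":-0.33,"fingers":-0.36},{"x":1,"y":-0.67,"fingers":-0.36}], squeeze=25)

```text
invalid input
```

```bash
cat > d.py <<'E'
import sys
from h import *
s=env.sense(); t=np.array([float(a) for a in sys.argv[1:4]]); M=R.from_euler('xyz',s['tcp_rot']).as_matrix()
print('t',round(float(s['t']),2),s['ee_pos'].round(1),s['tcp_rot'].round(4),'q',s['q'].round(2),'F',s['ft_force'].round(1),'w',round(float(s['grip_width'])*94,1)); print('shift/150',(M.T@(t-s['ee_pos'])/150).round(3))
E
python3 d.py 609.5 -254 160
```

```text
t 0.15 [ 170.  -652.9  204.9] [-3.1406e+00  1.0000e-04  2.5480e-01] q [ 1.17  0.43  0.07  1.61 -0.03  1.11 -0.07] F [ 0.3 -0.8 -0.7] w 94.0
shift/150 [ 3.506 -1.835  0.301]
```

>>> carry_out(targets=[{"x":0.33,"y":0,"z":0,"ax":0,"ay":0,"az":0,"fingers":-0.36},{"x":0.67,"y":0,"z":0,"ax":0,"ay":0,"az":0,"fingers":-0.36},{"x":1,"y":0,"z":0,"ax":0,"ay":0,"az":0,"fingers":-0.36},{"x":1,"y":-0.33,"z":0,"ax":0,"ay":0,"az":0,"fingers":-0.36},{"x":1,"y":-0.67,"z":0,"ax":0,"ay":0,"az":0,"fingers":-0.36}], squeeze=25)

```text
t: 0.65
ee_pos: [291.6, -517.1, 203.7]
tcp_rot: [-3.139, 0.001, 0.257]
ft_force: [-0.3, 0.1, 0.1]
grip_width: 0.682
```

```bash
python3 d.py 609.5 -254 160
```

```text
t 0.65 [ 291.6 -517.1  203.7] [-3.1395e+00  6.0000e-04  2.5740e-01] q [ 0.94  0.3   0.02  1.79 -0.01  1.05 -0.36] F [-0.3  0.1  0.1] w 64.1
shift/150 [ 2.496 -1.156  0.292]
```

>>> carry_out(targets=[{"x":0.3,"y":-0.15,"z":0,"ax":0,"ay":0,"az":0,"fingers":-0.36},{"x":0.55,"y":-0.35,"z":0,"ax":0,"ay":0,"az":0,"fingers":-0.36},{"x":0.8,"y":-0.55,"z":0,"ax":0,"ay":0,"az":0,"fingers":-0.36},{"x":1,"y":-0.75,"z":0,"ax":0,"ay":0,"az":0,"fingers":-0.36},{"x":1,"y":-1,"z":0,"ax":0,"ay":0,"az":0,"fingers":-0.36}])

```text
t: 1.15
ee_pos: [400.8, -333.4, 205.2]
tcp_rot: [-3.141, -0.001, 0.259]
ft_force: [0.2, 1.0, 0.5]
grip_width: 0.681
```

```bash
python3 d.py 609.5 -254 160
```

```text
t 1.15 [ 400.8 -333.4  205.2] [-3.1413e+00 -1.1000e-03  2.5880e-01] q [ 0.66  0.18 -0.1   1.94  0.02  1.02 -0.76] F [0.2 1.  0.5] w 64.0
shift/150 [ 1.48  -0.156  0.303]
```

>>> carry_out(targets=[{"x":0.33,"y":-0.05,"z":0,"ax":0,"ay":0,"az":0,"fingers":-0.36},{"x":0.66,"y":-0.12,"z":0,"ax":0,"ay":0,"az":0,"fingers":-0.36},{"x":0.9,"y":-0.2,"z":0,"ax":0,"ay":0,"az":0,"fingers":-0.36},{"x":0.95,"y":-0.25,"z":0,"ax":0,"ay":0,"az":0,"fingers":-0.36},{"x":0.95,"y":-0.25,"z":0,"ax":0,"ay":0,"az":0,"fingers":-0.36}])

```text
t: 1.65
ee_pos: [526.7, -262.1, 205.0]
tcp_rot: [-3.141, 0.0, 0.258]
ft_force: [-1.0, 0.7, -1.2]
grip_width: 0.675
```

```bash
python3 d.py 609.5 -254 160
python3 - <<'E'
from h import *
s=env.sense();p,d=env.capture("wrist");cv2.imwrite("pics/w1.png",p);C=cloud("wrist",d,s)
m=((np.abs(C[...,2]-38)<4)&(d>0)).astype(np.uint8)
cnt,_=cv2.findContours(m,cv2.RETR_EXTERNAL,cv2.CHAIN_APPROX_NONE)
for c in cnt:
    if cv2.contourArea(c)>400:
        P=plane("wrist",c.reshape(-1,2),38,s)[:,:2].astype(np.float32); print(c.reshape(-1,2).mean(0),cv2.minEnclosingCircle(P))
E
```

```text
t 1.65 [ 526.7 -262.1  205. ] [-3.1406e+00  4.0000e-04  2.5780e-01] q [ 0.49  0.29 -0.17  1.8   0.05  1.06 -1.01] F [-1.   0.7 -1.2] w 63.5
shift/150 [0.547 0.089 0.3  ]
[239.24761905 113.8       ] ((575.7531127929688, -160.99667358398438), 20.16261100769043)
[332.75728155 105.7184466 ] ((609.5233764648438, -255.8665313720703), 19.633317947387695)
[119.24   88.856] ((569.06787109375, -30.221967697143555), 19.836071014404297)
```

View pics/w1.png

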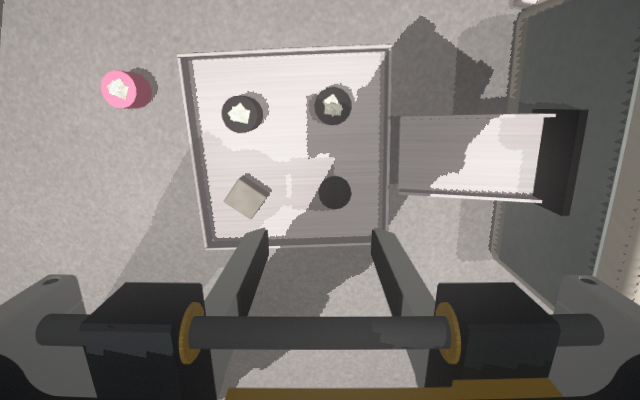

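The wrist view shows the two mounts at (240,114) and (333,106), and agrees with the top view within 2 mm. I'll move over the right-hand one at about (609.5,-255.3).

>>> carry_out(targets=[{"x":0.3,"y":0.05,"z":0,"ax":0,"ay":0,"az":0,"fingers":-0.36},{"x":0.545,"y":0.097,"z":0.1,"ax":0,"ay":0,"az":0,"fingers":-0.36},{"x":0.545,"y":0.097,"z":0.4,"ax":0,"ay":0,"az":0,"fingers":-0.36},{"x":0.545,"y":0.097,"z":0.7,"ax":0,"ay":0,"az":0,"fingers":-0.36},{"x":0.545,"y":0.097,"z":0.8,"ax":0,"ay":0,"az":0,"fingers":-0.36}])

```text
t: 2.2
ee_pos: [605.1, -258.5, 81.3]
tcp_rot: [-3.139, 0.005, 0.253]
ft_force: [0.6, 0.2, 0.6]
grip_width: 0.679
```

```bash
python3 d.py 609.5 -255.3 10
```

```text
t 2.2 [ 605.1 -258.5   81.3] [-3.1389  0.0055  0.2528] q [ 0.42  0.53 -0.16  1.73  0.1   0.89 -1.1 ] F [0.6 0.2 0.6] w 63.9
shift/150 [ 0.036 -0.012  0.475]
```

>>> carry_out(targets=[{"x":0,"y":0,"z":0,"ax":0,"ay":0,"az":0,"fingers":-0.36},{"x":0,"y":0,"z":0,"ax":0,"ay":0,"az":0,"fingers":-0.36},{"x":0,"y":0,"z":0,"ax":0,"ay":0,"az":0,"fingers":-0.36}])

```text
t: 2.5
ee_pos: [609.8, -258.4, 88.1]
tcp_rot: [3.14, -0.003, 0.254]
ft_force: [0.3, 0.4, -0.2]
grip_width: 0.677
```

```bash
python3 d.py 609.5 -255.3 10;python3 d.py 609.5 -255.3 10
python3 - <<'E'
from h import *
s=env.sense();p,d=env.capture("wrist");cv2.imwrite("pics/w2.png",p);C=cloud("wrist",d,s)
m=((np.abs(C[...,2]-38)<4)&(d>0)).astype(np.uint8)
cnt,_=cv2.findContours(m,cv2.RETR_EXTERNAL,cv2.CHAIN_APPROX_NONE)
for c in cnt:
    if cv2.contourArea(c)>400:
        P=plane("wrist",c.reshape(-1,2),38,s)[:,:2].astype(np.float32); print(c.reshape(-1,2).mean(0),cv2.minEnclosingCircle(P))
E
```

```text
t 2.5 [ 609.8 -258.4   88.1] [ 3.1396e+00 -2.7000e-03  2.5410e-01] q [ 0.42  0.52 -0.16  1.73  0.1   0.89 -1.1 ] F [ 0.3  0.4 -0.2] w 63.7
shift/150 [ 0.001 -0.021  0.521]
t 2.5 [ 609.8 -258.4   88.1] [ 3.1396e+00 -2.7000e-03  2.5410e-01] q [ 0.42  0.52 -0.16  1.73  0.1   0.89 -1.1 ] F [ 0.3  0.4 -0.2] w 63.7
shift/150 [ 0.001 -0.021  0.521]
[188.11347518 223.19858156] ((577.10302734375, -161.31668090820312), 20.906320571899414)
[314.81560284 212.81560284] ((610.5980224609375, -255.70433044433594), 20.1063175201416)
[ 25.47058824 189.92941176] ((571.2801513671875, -30.978612899780273), 19.949960708618164)
[582.80100756 151.36523929] ((702.9228515625, -448.5271301269531), 63.55174255371094)
[461.37984496  16.68217054] ((772.1317749023438, -313.0346984863281), 19.20846939086914)
```

View pics/w2.png

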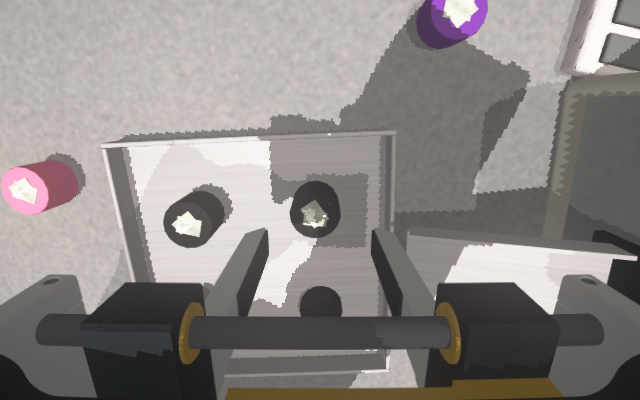

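>>> carry_out(targets=[{"x":0.005,"y":-0.018,"z":0.15,"ax":0,"ay":0,"az":0,"fingers":-0.36},{"x":0.005,"y":-0.018,"z":0.3,"ax":0,"ay":0,"az":0,"fingers":-0.36},{"x":0.005,"y":-0.018,"z":0.4,"ax":0,"ay":0,"az":0,"fingers":-0.36},{"x":0.005,"y":-0.018,"z":0.46,"ax":0,"ay":0,"az":0,"fingers":-0.36},{"x":0.005,"y":-0.018,"z":0.48,"ax":0,"ay":0,"az":0,"fingers":-0.36}])

```text
t: 3.05
ee_pos: [608.8, -254.7, 13.2]
tcp_rot: [-3.141, 0.0, 0.255]
ft_force: [0.1, -0.0, -0.3]
grip_width: 0.679
```

>>> carry_out(targets=[{"x":0,"y":0,"z":0,"ax":0,"ay":0,"az":0,"fingers":-0.36},{"x":0,"y":0,"z":0,"ax":0,"ay":0,"az":0,"fingers":-0.36},{"x":0,"y":0,"z":0,"ax":0,"ay":0,"az":0,"fingers":-0.36}])

```text
t: 3.35
ee_pos: [609.3, -254.8, 14.3]
tcp_rot: [3.141, -0.001, 0.255]
ft_force: [-0.3, -0.2, 0.0]
grip_width: 0.679
```

```bash
python3 d.py 610 -255.6 10
```

```text
t 3.35 [ 609.3 -254.8   14.3] [ 3.141e+00 -9.000e-04  2.546e-01] q [ 0.41  0.61 -0.15  1.77  0.13  0.77 -1.12] F [-0.3 -0.2  0. ] w 63.8
shift/150 [0.003 0.006 0.029]
```

>>> carry_out(targets=[{"x":0.004,"y":0.004,"z":0.03,"ax":0,"ay":0,"az":0,"fingers":-0.36},{"x":0.004,"y":0.004,"z":0.03,"ax":0,"ay":0,"az":0,"fingers":0},{"x":0.004,"y":0.004,"z":0.03,"ax":0,"ay":0,"az":0,"fingers":0.3},{"x":0.004,"y":0.004,"z":0.03,"ax":0,"ay":0,"az":0,"fingers":0.6},{"x":0.004,"y":0.004,"z":0.03,"ax":0,"ay":0,"az":0,"fingers":0.6}], squeeze=25)

```text
t: 3.85
ee_pos: [609.6, -255.0, 9.1]
tcp_rot: [-3.142, -0.0, 0.255]
ft_force: [0.4, 0.1, -0.1]
grip_width: 0.423
```

>>> carry_out(targets=[{"x":0,"y":0,"z":0,"ax":0,"ay":0,"az":0,"fingers":0.6},{"x":0,"y":0,"z":0,"ax":0,"ay":0,"az":0,"fingers":0.6}])

```text
t: 4.05
ee_pos: [609.6, -255.0, 9.0]
tcp_rot: [-3.142, -0.0, 0.255]
ft_force: [0.6, -0.5, -0.4]
grip_width: 0.423
```

```bash
python3 d.py 610 -255.6 130
```

```text
t 4.05 [ 609.6 -255.     9. ] [-3.1416e+00 -1.0000e-04  2.5470e-01] q [ 0.41  0.62 -0.15  1.77  0.13  0.76 -1.12] F [ 0.6 -0.5 -0.4] w 39.7
shift/150 [ 0.002  0.004 -0.806]
```

Gripped at 39.7 mm opening, which matches the 40 mm diameter. Lifting.

>>> carry_out(targets=[{"x":0,"y":0,"z":-0.08,"ax":0,"ay":0,"az":0,"fingers":0.6},{"x":0,"y":0,"z":-0.25,"ax":0,"ay":0,"az":0,"fingers":0.6},{"x":0,"y":0,"z":-0.5,"ax":0,"ay":0,"az":0,"fingers":0.6},{"x":0,"y":0,"z":-0.7,"ax":0,"ay":0,"az":0,"fingers":0.6},{"x":0,"y":0,"z":-0.8,"ax":0,"ay":0,"az":0,"fingers":0.6}])

```text
t: 4.55
ee_pos: [610.7, -255.4, 132.8]
tcp_rot: [3.14, -0.003, 0.255]
ft_force: [0.5, -0.1, -0.6]
grip_width: 0.422
```

```bash
python3 d.py 574 218 130
python3 - <<'E'
from h import *
s=env.sense();p,d=env.capture("wrist");cv2.imwrite("pics/w3.png",p)
# tote from scene+top masks: fit floor/rim by height
for n in("top","scene"):
    d=np.load(f"{n}0.npy");C=cloud(n,d)
    m=((np.abs(C[...,2]-50)<5)&(d>0)&(C[...,1]>110)&(C[...,1]<330)&(C[...,0]>390)&(C[...,0]<690))
    print(n,m.sum(),cv2.minAreaRect(C[m][:,:2].astype(np.float32)))
E
```

```text
t 4.55 [ 610.7 -255.4  132.8] [ 3.1395 -0.0032  0.2547] q [ 0.42  0.48 -0.17  1.7   0.09  0.97 -1.09] F [ 0.5 -0.1 -0.6] w 39.7
shift/150 [ 0.558 -3.116  0.014]
top 1398 ((536.3335571289062, 230.17068481445312), (162.73658752441406, 239.36972045898438), 85.70011901855469)
scene 893 ((539.6333618164062, 231.13772583007812), (159.43914794921875, 239.99366760253906), 85.7859878540039)
```

View pics/w3.png

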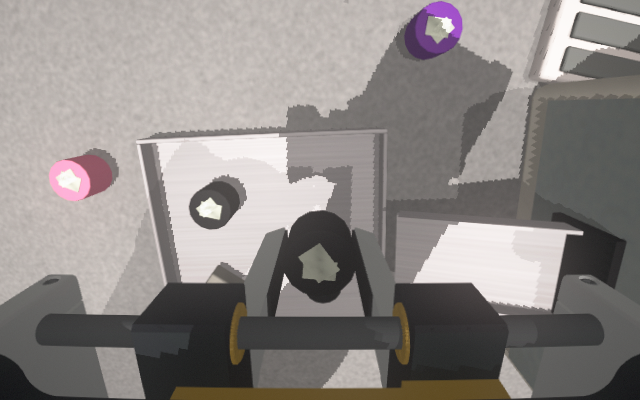

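The mount is held upright, with the rock up at (318,262). The tote centre is about (537,230.5) at yaw -4.3°. I'll carry over and turn the jaws to line up with the tote's y.

>>> carry_out(targets=[{"x":0.03,"y":-0.12,"z":-0.02,"ax":0,"ay":0,"az":0.03,"fingers":0.6},{"x":0.06,"y":-0.32,"z":-0.02,"ax":0,"ay":0,"az":0.08,"fingers":0.6},{"x":0.1,"y":-0.55,"z":-0.02,"ax":0,"ay":0,"az":0.14,"fingers":0.6},{"x":0.14,"y":-0.78,"z":-0.02,"ax":0,"ay":0,"az":0.19,"fingers":0.6},{"x":0.18,"y":-1,"z":-0.02,"ax":0,"ay":0,"az":0.21,"fingers":0.6}])

```text
t: 5.1
ee_pos: [597.1, -101.6, 131.2]
tcp_rot: [-3.141, 0.001, -0.078]
ft_force: [1.5, 0.6, 0.0]
grip_width: 0.421
```

```bash
python3 d.py 565 228.4 130
```

```text
t 5.1 [ 597.1 -101.6  131.2] [-3.1415e+00  1.2000e-03 -7.8300e-02] q [ 0.17  0.39 -0.14  1.83  0.07  0.93 -1.65] F [1.5 0.6 0. ] w 39.6
shift/150 [-0.385 -2.176  0.009]
```

>>> carry_out(targets=[{"x":-0.04,"y":-0.2,"z":0,"ax":0,"ay":0,"az":0,"fingers":0.6},{"x":-0.08,"y":-0.4,"z":0,"ax":0,"ay":0,"az":0,"fingers":0.6},{"x":-0.12,"y":-0.6,"z":0,"ax":0,"ay":0,"az":0,"fingers":0.6},{"x":-0.16,"y":-0.8,"z":0,"ax":0,"ay":0,"az":0,"fingers":0.6},{"x":-0.2,"y":-1,"z":0,"ax":0,"ay":0,"az":0,"fingers":0.6}])

```text
t: 5.6
ee_pos: [578.4, 49.9, 131.2]
tcp_rot: [3.141, 0.001, -0.075]
ft_force: [0.5, 0.5, -1.2]
grip_width: 0.422
```

>>> carry_out(targets=[{"x":-0.04,"y":-0.22,"z":0,"ax":0,"ay":0,"az":0,"fingers":0.6},{"x":-0.08,"y":-0.44,"z":0,"ax":0,"ay":0,"az":0,"fingers":0.6},{"x":-0.12,"y":-0.66,"z":0,"ax":0,"ay":0,"az":0,"fingers":0.6},{"x":-0.16,"y":-0.86,"z":0,"ax":0,"ay":0,"az":0,"fingers":0.6},{"x":-0.18,"y":-1,"z":0,"ax":0,"ay":0,"az":0,"fingers":0.6}])

```text
t: 6.1
ee_pos: [562.4, 202.6, 131.2]
tcp_rot: [-3.142, 0.001, -0.073]
ft_force: [-0.7, -0.3, -1.2]
grip_width: 0.42
```

```bash
python3 d.py 565 228.4 80
```

```text
t 6.1 [562.4 202.6 131.2] [-3.1415e+00  1.2000e-03 -7.3200e-02] q [-0.26  0.39 -0.24  1.84  0.11  0.93 -2.2 ] F [-0.7 -0.3 -1.2] w 39.5
shift/150 [ 0.005 -0.173  0.342]
```

>>> carry_out(targets=[{"x":0.003,"y":-0.1,"z":0,"ax":0,"ay":0,"az":0,"fingers":0.6},{"x":0.005,"y":-0.173,"z":0.1,"ax":0,"ay":0,"az":0,"fingers":0.6},{"x":0.005,"y":-0.173,"z":0.25,"ax":0,"ay":0,"az":0,"fingers":0.6},{"x":0.005,"y":-0.173,"z":0.4,"ax":0,"ay":0,"az":0,"fingers":0.6},{"x":0.005,"y":-0.173,"z":0.45,"ax":0,"ay":0,"az":0,"fingers":0.6}])

```text
t: 6.6
ee_pos: [565.0, 224.7, 61.2]
tcp_rot: [3.139, 0.003, -0.076]
ft_force: [0.3, -0.4, -0.7]
grip_width: 0.419
```

>>> carry_out(targets=[{"x":0,"y":0,"z":0,"ax":0,"ay":0,"az":0,"fingers":0.6},{"x":0,"y":0,"z":0,"ax":0,"ay":0,"az":0,"fingers":0.6}])

```text
t: 6.8
ee_pos: [566.7, 226.0, 64.8]
tcp_rot: [-3.141, -0.0, -0.076]
ft_force: [0.2, 0.7, 0.1]
grip_width: 0.42
```

```bash
python3 d.py 565 228.4 9.2
python3 - <<'E'
from h import *
s=env.sense();p,d=env.capture("wrist");cv2.imwrite("pics/w4.png",p)
C=cloud("wrist",d,s)
m=((np.abs(C[...,2]-50)<4)&(d>0)&(C[...,1]>110)&(C[...,1]<330)&(C[...,0]>390)&(C[...,0]<690))
print(cv2.minAreaRect(C[m][:,:2].astype(np.float32)))
print('floor',np.round(np.median(C[60:130,250:450,2])), C[100,320])
E
```

```text
t 6.8 [566.7 226.   64.8] [-3.1415e+00 -2.0000e-04 -7.5700e-02] q [-0.3   0.49 -0.23  1.86  0.15  0.81 -2.26] F [0.2 0.7 0.1] w 39.5
shift/150 [-0.012 -0.015  0.371]
((542.86376953125, 228.804443359375), (160.61593627929688, 226.6822967529297), 85.83694458007812)
floor 1.0 [651.40777735 218.18772872  49.15941645]
```

View pics/w4.png

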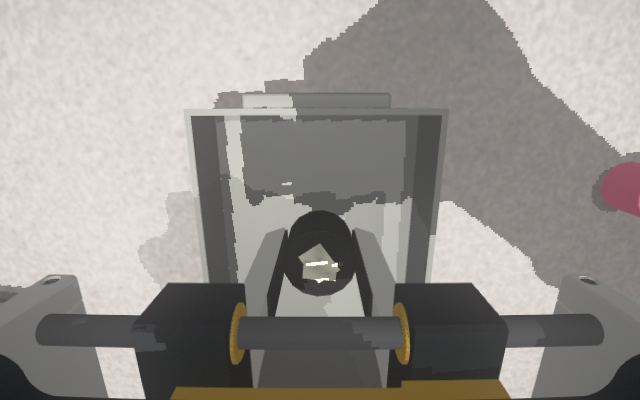

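The mount is over the tote, central between the side walls, and the rock is up. Lowering.

>>> carry_out(targets=[{"x":0,"y":-0.012,"z":0.1,"ax":0,"ay":0,"az":0,"fingers":0.6},{"x":0,"y":-0.012,"z":0.2,"ax":0,"ay":0,"az":0,"fingers":0.6},{"x":0,"y":-0.012,"z":0.28,"ax":0,"ay":0,"az":0,"fingers":0.6},{"x":0,"y":-0.012,"z":0.32,"ax":0,"ay":0,"az":0,"fingers":0.6},{"x":0,"y":-0.012,"z":0.33,"ax":0,"ay":0,"az":0,"fingers":0.6}])

```text
t: 7.35
ee_pos: [565.8, 227.7, 13.8]
tcp_rot: [3.141, 0.001, -0.075]
ft_force: [0.3, -0.2, -1.1]
grip_width: 0.418
```

>>> carry_out(targets=[{"x":0,"y":0,"z":0,"ax":0,"ay":0,"az":0,"fingers":0.6},{"x":0,"y":0,"z":0,"ax":0,"ay":0,"az":0,"fingers":0.6}])

```text
t: 7.55
ee_pos: [566.7, 228.1, 15.4]
tcp_rot: [-3.141, -0.001, -0.075]
ft_force: [0.1, -0.4, -0.6]
grip_width: 0.423
```

```bash
python3 d.py 565 228.4 9.2
```

```text
t 7.55 [566.7 228.1  15.4] [-3.1412e+00 -6.0000e-04 -7.5100e-02] q [-0.32  0.56 -0.22  1.88  0.17  0.72 -2.28] F [ 0.1 -0.4 -0.6] w 39.7
shift/150 [-0.012 -0.001  0.041]
```

Creep down while watching force (6.2 mm expected to contact).

>>> carry_out(targets=[{"x":0,"y":0,"z":0.015,"ax":0,"ay":0,"az":0,"fingers":0.6},{"x":0,"y":0,"z":0.028,"ax":0,"ay":0,"az":0,"fingers":0.6},{"x":0,"y":0,"z":0.036,"ax":0,"ay":0,"az":0,"fingers":0.6},{"x":0,"y":0,"z":0.036,"ax":0,"ay":0,"az":0,"fingers":0.6}])

```text
t: 7.95
ee_pos: [566.3, 227.9, 9.5]
tcp_rot: [3.142, 0.0, -0.075]
ft_force: [0.1, -0.3, -0.5]
grip_width: 0.419
```

>>> carry_out(targets=[{"x":0,"y":0,"z":0.003,"ax":0,"ay":0,"az":0,"fingers":0.6},{"x":0,"y":0,"z":0.006,"ax":0,"ay":0,"az":0,"fingers":0.6},{"x":0,"y":0,"z":0.006,"ax":0,"ay":0,"az":0,"fingers":0.6}])

```text
t: 8.25
ee_pos: [566.5, 228.0, 9.0]
tcp_rot: [-3.141, -0.0, -0.075]
ft_force: [-1.6, -0.4, 4.6]
grip_width: 0.422
```

Contact shows as +4.6 N upward at the expected height. Releasing.

>>> carry_out(targets=[{"x":0,"y":0,"z":0,"ax":0,"ay":0,"az":0,"fingers":0.05},{"x":0,"y":0,"z":0,"ax":0,"ay":0,"az":0,"fingers":-0.15},{"x":0,"y":0,"z":0,"ax":0,"ay":0,"az":0,"fingers":-0.36},{"x":0,"y":0,"z":0,"ax":0,"ay":0,"az":0,"fingers":-0.36}])

```text
t: 8.65
ee_pos: [566.4, 228.0, 8.7]
tcp_rot: [-3.142, 0.0, -0.075]
ft_force: [0.2, 0.4, -0.7]
grip_width: 0.674
```

>>> carry_out(targets=[{"x":0,"y":0,"z":-0.05,"ax":0,"ay":0,"az":0,"fingers":-0.36},{"x":0,"y":0,"z":-0.2,"ax":0,"ay":0,"az":0,"fingers":-0.36},{"x":0,"y":0,"z":-0.45,"ax":0,"ay":0,"az":0,"fingers":-0.36},{"x":0,"y":0,"z":-0.75,"ax":0,"ay":0,"az":0,"fingers":-0.36},{"x":0,"y":0,"z":-0.9,"ax":0,"ay":0,"az":0,"fingers":-0.36}])

```text
t: 9.15
ee_pos: [567.5, 228.6, 148.0]
tcp_rot: [-3.14, -0.003, -0.075]
ft_force: [-0.0, -0.9, 1.1]
grip_width: 0.681
```

```bash
python3 d.py 576.5 -160.8 140
python3 - <<'E'
from h import *
s=env.sense();p,d=env.capture("wrist");cv2.imwrite("pics/w5.png",p);C=cloud("wrist",d,s)
m=((np.abs(C[...,2]-38)<4)&(d>0)).astype(np.uint8)
cnt,_=cv2.findContours(m,cv2.RETR_EXTERNAL,cv2.CHAIN_APPROX_NONE)
for c in cnt:
    if cv2.contourArea(c)>400:
        P=plane("wrist",c.reshape(-1,2),38,s)[:,:2].astype(np.float32); print(c.reshape(-1,2).mean(0),cv2.minEnclosingCircle(P))
E
```

```text
t 9.15 [567.5 228.6 148. ] [-3.1396 -0.0034 -0.0751] q [-0.29  0.39 -0.25  1.8   0.11  0.96 -2.23] F [-0.  -0.9  1.1] w 64.0
shift/150 [0.255 2.584 0.049]
[320.49122807 194.54385965] ((567.2734375, 226.76483154296875), 20.07843589782715)
[579.30409357 172.0994152 ] ((570.4725341796875, -23.78691291809082), 19.533662796020508)
```

View pics/w5.png

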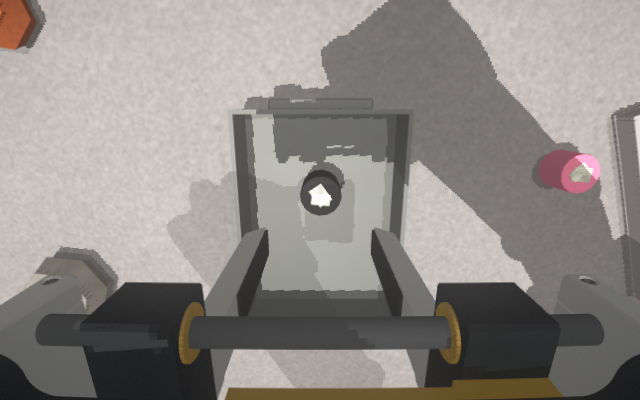

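The first mount stands upright at (567,227), seen at pixel (320,195). Going back for the second.

>>> carry_out(targets=[{"x":0.03,"y":0.2,"z":0,"ax":0,"ay":0,"az":0,"fingers":-0.36},{"x":0.05,"y":0.4,"z":0,"ax":0,"ay":0,"az":0,"fingers":-0.36},{"x":0.08,"y":0.6,"z":0,"ax":0,"ay":0,"az":0,"fingers":-0.36},{"x":0.1,"y":0.8,"z":0,"ax":0,"ay":0,"az":0,"fingers":-0.36},{"x":0.12,"y":1,"z":0,"ax":0,"ay":0,"az":0,"fingers":-0.36}])

```text
t: 9.7
ee_pos: [573.0, 75.9, 144.1]
tcp_rot: [-3.141, -0.0, -0.075]
ft_force: [0.6, -0.1, 0.3]
grip_width: 0.679
```

>>> carry_out(targets=[{"x":0.03,"y":0.2,"z":0,"ax":0,"ay":0,"az":-0.03,"fingers":-0.36},{"x":0.05,"y":0.4,"z":0,"ax":0,"ay":0,"az":-0.08,"fingers":-0.36},{"x":0.07,"y":0.6,"z":0,"ax":0,"ay":0,"az":-0.14,"fingers":-0.36},{"x":0.08,"y":0.8,"z":0,"ax":0,"ay":0,"az":-0.19,"fingers":-0.36},{"x":0.09,"y":1,"z":0,"ax":0,"ay":0,"az":-0.21,"fingers":-0.36}])

```text
t: 10.2
ee_pos: [575.1, -74.8, 144.0]
tcp_rot: [-3.142, -0.0, 0.258]
ft_force: [0.6, 0.3, 0.6]
grip_width: 0.68
```

```bash
python3 d.py 576.5 -160.8 90
```

```text
t 10.2 [575.1 -74.8 144. ] [-3.1415e+00 -2.0000e-04  2.5800e-01] q [ 0.19  0.35 -0.21  1.87  0.09  0.93 -1.37] F [0.6 0.3 0.6] w 63.9
shift/150 [-0.137  0.557  0.36 ]
```

>>> carry_out(targets=[{"x":-0.06,"y":0.25,"z":0,"ax":0,"ay":0,"az":0,"fingers":-0.36},{"x":-0.12,"y":0.48,"z":0,"ax":0,"ay":0,"az":0,"fingers":-0.36},{"x":-0.137,"y":0.555,"z":0.15,"ax":0,"ay":0,"az":0,"fingers":-0.36},{"x":-0.137,"y":0.555,"z":0.3,"ax":0,"ay":0,"az":0,"fingers":-0.36},{"x":-0.137,"y":0.555,"z":0.36,"ax":0,"ay":0,"az":0,"fingers":-0.36}])

```text
t: 10.7
ee_pos: [575.2, -159.6, 88.1]
tcp_rot: [-3.14, 0.002, 0.254]
ft_force: [0.0, 0.9, -0.1]
grip_width: 0.675
```

>>> carry_out(targets=[{"x":0,"y":0,"z":0,"ax":0,"ay":0,"az":0,"fingers":-0.36},{"x":0,"y":0,"z":0,"ax":0,"ay":0,"az":0,"fingers":-0.36}])

```text
t: 10.9
ee_pos: [576.8, -158.8, 90.5]
tcp_rot: [3.142, -0.001, 0.255]
ft_force: [-0.0, -0.6, 0.1]
grip_width: 0.682
```

```bash
python3 d.py 576.5 -160.8 14
python3 - <<'E'
from h import *
s=env.sense();p,d=env.capture("wrist");cv2.imwrite("pics/w6.png",p);C=cloud("wrist",d,s)
m=((np.abs(C[...,2]-38)<4)&(d>0)).astype(np.uint8)
cnt,_=cv2.findContours(m,cv2.RETR_EXTERNAL,cv2.CHAIN_APPROX_NONE)
for c in cnt:
    if cv2.contourArea(c)>400:
        P=plane("wrist",c.reshape(-1,2),38,s)[:,:2].astype(np.float32); print(c.reshape(-1,2).mean(0),cv2.minEnclosingCircle(P))
E
```

```text
t 10.9 [ 576.8 -158.8   90.5] [ 3.1415e+00 -6.0000e-04  2.5550e-01] q [ 0.3   0.43 -0.17  1.87  0.1   0.84 -1.24] F [-0.  -0.6  0.1] w 64.1
shift/150 [-0.006  0.012  0.51 ]
[320.43478261 214.        ] ((576.8624267578125, -160.8208770751953), 20.15488052368164)
[154.48958333 180.328125  ] ((571.0894165039062, -29.416309356689453), 19.640050888061523)
[605.01754386  16.66666667] ((771.9356079101562, -311.104248046875), 18.954721450805664)
```

View pics/w6.png

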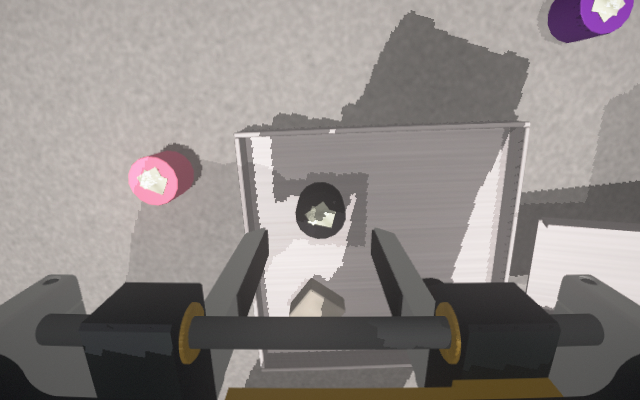

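The mount sits centred at (320,214), at (576.9,-160.8). The tray wall on the left of the jaws is clear. Descending.

>>> carry_out(targets=[{"x":0,"y":0.01,"z":0.15,"ax":0,"ay":0,"az":0,"fingers":-0.36},{"x":0,"y":0.01,"z":0.3,"ax":0,"ay":0,"az":0,"fingers":-0.36},{"x":0,"y":0.01,"z":0.42,"ax":0,"ay":0,"az":0,"fingers":-0.36},{"x":0,"y":0.01,"z":0.48,"ax":0,"ay":0,"az":0,"fingers":-0.36},{"x":0,"y":0.01,"z":0.5,"ax":0,"ay":0,"az":0,"fingers":-0.36}])

```text
t: 11.45
ee_pos: [576.9, -160.5, 14.7]
tcp_rot: [-3.141, 0.0, 0.255]
ft_force: [-0.1, 0.8, 0.7]
grip_width: 0.68
```

>>> carry_out(targets=[{"x":0,"y":0,"z":0,"ax":0,"ay":0,"az":0,"fingers":-0.36},{"x":0,"y":0,"z":0,"ax":0,"ay":0,"az":0,"fingers":-0.36}])

```text
t: 11.65
ee_pos: [577.4, -160.8, 15.7]
tcp_rot: [3.141, -0.001, 0.255]
ft_force: [-0.2, -0.7, -0.3]
grip_width: 0.683
```

```bash
python3 d.py 576.8 -160.8 9.3
```

```text
t 11.65 [ 577.4 -160.8   15.7] [ 3.141e+00 -1.200e-03  2.548e-01] q [ 0.29  0.54 -0.16  1.91  0.13  0.7  -1.26] F [-0.2 -0.7 -0.3] w 64.2
shift/150 [-0.004 -0.001  0.043]
```

>>> carry_out(targets=[{"x":-0.002,"y":0,"z":0.025,"ax":0,"ay":0,"az":0,"fingers":-0.36},{"x":-0.002,"y":0,"z":0.042,"ax":0,"ay":0,"az":0,"fingers":-0.36},{"x":-0.002,"y":0,"z":0.042,"ax":0,"ay":0,"az":0,"fingers":0},{"x":-0.002,"y":0,"z":0.042,"ax":0,"ay":0,"az":0,"fingers":0.3},{"x":-0.002,"y":0,"z":0.042,"ax":0,"ay":0,"az":0,"fingers":0.6}], squeeze=25)

```text
t: 12.15
ee_pos: [576.5, -160.8, 8.5]
tcp_rot: [-3.142, -0.0, 0.255]
ft_force: [-0.1, -0.6, 0.3]
grip_width: 0.458
```

>>> carry_out(targets=[{"x":0,"y":0,"z":0,"ax":0,"ay":0,"az":0,"fingers":0.6},{"x":0,"y":0,"z":0,"ax":0,"ay":0,"az":0,"fingers":0.6},{"x":0,"y":0,"z":0,"ax":0,"ay":0,"az":0,"fingers":0.6}])

```text
t: 12.45
ee_pos: [576.5, -160.8, 8.5]
tcp_rot: [-3.142, -0.0, 0.255]
ft_force: [0.5, -0.2, 1.1]
grip_width: 0.426
```

Gripped at about 40 mm opening. Lifting and carrying over.

>>> carry_out(targets=[{"x":0,"y":0,"z":-0.08,"ax":0,"ay":0,"az":0,"fingers":0.6},{"x":0,"y":0,"z":-0.25,"ax":0,"ay":0,"az":0,"fingers":0.6},{"x":0,"y":0,"z":-0.5,"ax":0,"ay":0,"az":0,"fingers":0.6},{"x":0,"y":0,"z":-0.75,"ax":0,"ay":0,"az":0,"fingers":0.6},{"x":0,"y":0,"z":-0.85,"ax":0,"ay":0,"az":0,"fingers":0.6}])

```text
t: 12.95
ee_pos: [577.9, -161.1, 140.3]
tcp_rot: [3.14, -0.004, 0.255]
ft_force: [0.6, 0.1, -0.6]
grip_width: 0.424
```

>>> carry_out(targets=[{"x":0,"y":-0.12,"z":0,"ax":0,"ay":0,"az":0.03,"fingers":0.6},{"x":0.02,"y":-0.32,"z":0,"ax":0,"ay":0,"az":0.08,"fingers":0.6},{"x":0.06,"y":-0.55,"z":0,"ax":0,"ay":0,"az":0.14,"fingers":0.6},{"x":0.1,"y":-0.78,"z":0,"ax":0,"ay":0,"az":0.19,"fingers":0.6},{"x":0.12,"y":-1,"z":0,"ax":0,"ay":0,"az":0.21,"fingers":0.6}])

```text
t: 13.45
ee_pos: [555.8, -9.6, 136.2]
tcp_rot: [-3.141, -0.0, -0.078]
ft_force: [0.3, -0.1, -0.7]
grip_width: 0.419
```

```bash
python3 d.py 509 232 135
```

```text
t 13.45 [555.8  -9.6 136.2] [-3.1414 -0.     -0.0782] q [ 0.05  0.32 -0.18  1.93  0.07  0.9  -1.81] F [ 0.3 -0.1 -0.7] w 39.4
shift/150 [-0.436 -1.581  0.008]
```

>>> carry_out(targets=[{"x":-0.06,"y":-0.22,"z":0,"ax":0,"ay":0,"az":0,"fingers":0.6},{"x":-0.12,"y":-0.44,"z":0,"ax":0,"ay":0,"az":0,"fingers":0.6},{"x":-0.18,"y":-0.66,"z":0,"ax":0,"ay":0,"az":0,"fingers":0.6},{"x":-0.24,"y":-0.86,"z":0,"ax":0,"ay":0,"az":0,"fingers":0.6},{"x":-0.28,"y":-1,"z":0,"ax":0,"ay":0,"az":0,"fingers":0.6}])

```text
t: 13.95
ee_pos: [524.6, 143.8, 136.2]
tcp_rot: [-3.141, 0.0, -0.073]
ft_force: [-0.2, 0.0, -0.7]
grip_width: 0.421
```

```bash
python3 d.py 509 232 135
```

```text
t 13.95 [524.6 143.8 136.2] [-3.1412e+00  2.0000e-04 -7.3300e-02] q [-0.18  0.3  -0.25  1.96  0.09  0.89 -2.12] F [-0.2  0.  -0.7] w 39.6
shift/150 [-0.147 -0.579  0.008]
```

>>> carry_out(targets=[{"x":-0.06,"y":-0.22,"z":0,"ax":0,"ay":0,"az":0,"fingers":0.6},{"x":-0.11,"y":-0.43,"z":0,"ax":0,"ay":0,"az":0,"fingers":0.6},{"x":-0.147,"y":-0.579,"z":0.05,"ax":0,"ay":0,"az":0,"fingers":0.6},{"x":-0.147,"y":-0.579,"z":0.2,"ax":0,"ay":0,"az":0,"fingers":0.6},{"x":-0.147,"y":-0.579,"z":0.35,"ax":0,"ay":0,"az":0,"fingers":0.6}])

```text
t: 14.45
ee_pos: [509.8, 230.9, 83.3]
tcp_rot: [-3.141, -0.001, -0.073]
ft_force: [0.3, -0.7, -1.0]
grip_width: 0.422
```

>>> carry_out(targets=[{"x":0,"y":0,"z":0,"ax":0,"ay":0,"az":0,"fingers":0.6},{"x":0,"y":0,"z":0,"ax":0,"ay":0,"az":0,"fingers":0.6}])

```text
t: 14.65
ee_pos: [509.9, 229.7, 83.8]
tcp_rot: [3.141, 0.001, -0.075]
ft_force: [0.5, 0.3, -0.7]
grip_width: 0.42
```

```bash
python3 d.py 509 231.5 8.7
python3 - <<'E'
from h import *
s=env.sense();p,d=env.capture("wrist");cv2.imwrite("pics/w7.png",p)
E
```

```text
t 14.65 [509.9 229.7  83.8] [ 3.1413e+00  6.0000e-04 -7.5200e-02] q [-0.32  0.4  -0.27  1.96  0.14  0.8  -2.31] F [ 0.5  0.3 -0.7] w 39.5
shift/150 [-0.006 -0.011  0.501]
```

View pics/w7.png

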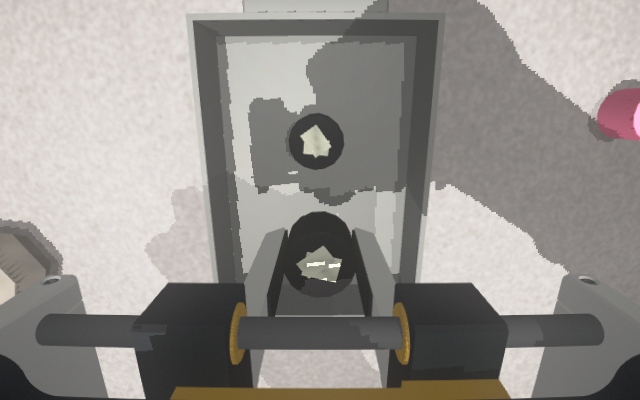

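The held mount at (320,260) is centred and clear of the first one at (316,141). Lowering.

>>> carry_out(targets=[{"x":-0.005,"y":-0.01,"z":0.12,"ax":0,"ay":0,"az":0,"fingers":0.6},{"x":-0.005,"y":-0.01,"z":0.25,"ax":0,"ay":0,"az":0,"fingers":0.6},{"x":-0.005,"y":-0.01,"z":0.36,"ax":0,"ay":0,"az":0,"fingers":0.6},{"x":-0.005,"y":-0.01,"z":0.43,"ax":0,"ay":0,"az":0,"fingers":0.6},{"x":-0.005,"y":-0.01,"z":0.45,"ax":0,"ay":0,"az":0,"fingers":0.6}])

```text
t: 15.2
ee_pos: [509.5, 231.3, 15.9]
tcp_rot: [3.142, 0.0, -0.075]
ft_force: [-0.9, -0.1, -0.4]
grip_width: 0.419
```

>>> carry_out(targets=[{"x":0,"y":0,"z":0,"ax":0,"ay":0,"az":0,"fingers":0.6},{"x":0,"y":0,"z":0,"ax":0,"ay":0,"az":0,"fingers":0.6}])

```text
t: 15.4
ee_pos: [509.9, 231.7, 16.8]
tcp_rot: [-3.141, -0.001, -0.075]
ft_force: [-0.1, 0.3, -0.0]
grip_width: 0.422
```

```bash
python3 d.py 509 231.5 8.7
```

```text
t 15.4 [509.9 231.7  16.8] [-3.141e+00 -1.000e-03 -7.530e-02] q [-0.34  0.49 -0.25  2.    0.19  0.67 -2.35] F [-0.1  0.3 -0. ] w 39.7
shift/150 [-0.006  0.002  0.054]
```

>>> carry_out(targets=[{"x":0,"y":0,"z":0.02,"ax":0,"ay":0,"az":0,"fingers":0.6},{"x":0,"y":0,"z":0.037,"ax":0,"ay":0,"az":0,"fingers":0.6},{"x":0,"y":0,"z":0.046,"ax":0,"ay":0,"az":0,"fingers":0.6},{"x":0,"y":0,"z":0.046,"ax":0,"ay":0,"az":0,"fingers":0.6}])

```text
t: 15.8
ee_pos: [509.3, 231.4, 8.9]
tcp_rot: [3.141, 0.0, -0.075]
ft_force: [-0.4, -0.1, -2.1]
grip_width: 0.418
```

>>> carry_out(targets=[{"x":0,"y":0,"z":0.003,"ax":0,"ay":0,"az":0,"fingers":0.6},{"x":0,"y":0,"z":0.006,"ax":0,"ay":0,"az":0,"fingers":0.6},{"x":0,"y":0,"z":0.006,"ax":0,"ay":0,"az":0,"fingers":0.6}])

```text
t: 16.1
ee_pos: [509.4, 231.4, 8.4]
tcp_rot: [-3.142, -0.0, -0.075]
ft_force: [-1.4, -1.1, 5.8]
grip_width: 0.422
```

Contact at +5.8 N, at the expected height. Releasing and retracting.

>>> carry_out(targets=[{"x":0,"y":0,"z":0,"ax":0,"ay":0,"az":0,"fingers":0.05},{"x":0,"y":0,"z":0,"ax":0,"ay":0,"az":0,"fingers":-0.15},{"x":0,"y":0,"z":0,"ax":0,"ay":0,"az":0,"fingers":-0.36},{"x":0,"y":0,"z":0,"ax":0,"ay":0,"az":0,"fingers":-0.36}])

```text
t: 16.5
ee_pos: [509.3, 231.4, 8.1]
tcp_rot: [-3.142, 0.0, -0.075]
ft_force: [0.2, -0.2, 0.1]
grip_width: 0.675
```

>>> carry_out(targets=[{"x":0,"y":0,"z":-0.05,"ax":0,"ay":0,"az":0,"fingers":-0.36},{"x":0,"y":0,"z":-0.2,"ax":0,"ay":0,"az":0,"fingers":-0.36},{"x":0,"y":0,"z":-0.45,"ax":0,"ay":0,"az":0,"fingers":-0.36},{"x":0,"y":0,"z":-0.75,"ax":0,"ay":0,"az":0,"fingers":-0.36},{"x":0,"y":0,"z":-1,"ax":0,"ay":0,"az":0,"fingers":-0.36}])

```text
t: 17.0
ee_pos: [509.3, 231.6, 160.9]
tcp_rot: [-3.141, -0.001, -0.075]
ft_force: [0.4, -0.4, -0.3]
grip_width: 0.679
```

>>> carry_out(targets=[{"x":0,"y":0,"z":0,"ax":0,"ay":0,"az":0,"fingers":-0.36},{"x":0,"y":0,"z":0,"ax":0,"ay":0,"az":0,"fingers":-0.36},{"x":0,"y":0,"z":0,"ax":0,"ay":0,"az":0,"fingers":-0.36}])

```text
t: 17.3
ee_pos: [508.8, 231.1, 157.4]
tcp_rot: [3.141, 0.001, -0.075]
ft_force: [0.6, 0.4, -0.4]
grip_width: 0.678
```

```bash
python3 d.py 509 231.5 160
python3 - <<'E'
from h import *
for n in("wrist","top"):
    s=env.sense();p,d=env.capture(n);cv2.imwrite(f"pics/{n}8.png",p);C=cloud(n,d,s)
    m=((np.abs(C[...,2]-38)<4)&(d>0)).astype(np.uint8)
    cnt,_=cv2.findContours(m,cv2.RETR_EXTERNAL,cv2.CHAIN_APPROX_NONE)
    for c in cnt:
      if cv2.contourArea(c)>200:
        P=plane(n,c.reshape(-1,2),38,s)[:,:2].astype(np.float32); print(n,c.reshape(-1,2).mean(0),cv2.minEnclosingCircle(P))
E
```

```text
t 17.3 [508.8 231.1 157.4] [ 3.141e+00  1.000e-03 -7.510e-02] q [-0.3   0.3  -0.29  1.9   0.1   0.95 -2.28] F [ 0.6  0.4 -0.4] w 63.8
shift/150 [ 0.001 -0.003 -0.017]
wrist [319.99090909 262.23636364] ((430.04302978515625, 235.31048583984375), 57.35782241821289)
wrist [ 57.76041667 237.70138889] ((470.529052734375, 520.9656372070312), 39.27873611450195)
wrist [319.11711712 190.32432432] ((509.78485107421875, 230.17095947265625), 20.110746383666992)
wrist [318.05932203 131.53389831] ((567.033447265625, 227.0430145263672), 19.975679397583008)
wrist [580.37430168 112.27932961] ((569.1710205078125, -23.802631378173828), 19.457916259765625)
wrist [395.05376344 120.47311828] ((550.3413696289062, 171.2278289794922), 91.0272445678711)
wrist [260.39461173 101.18383518] ((555.40673828125, 249.04351806640625), 105.8567886352539)
top [179.14814815 232.55555556] ((565.9258422851562, 226.4198760986328), 19.965869903564453)
```

View pics/wrist8.png

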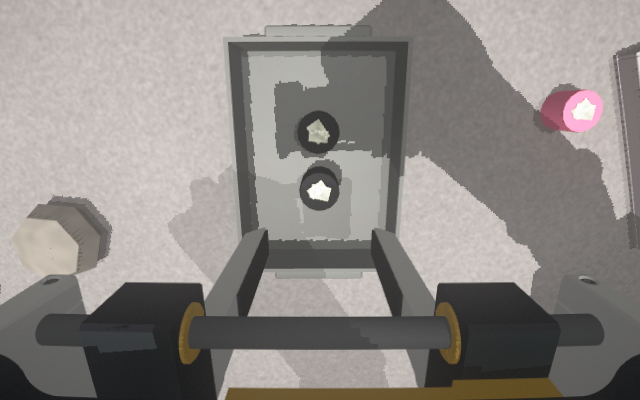

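View pics/top8.png

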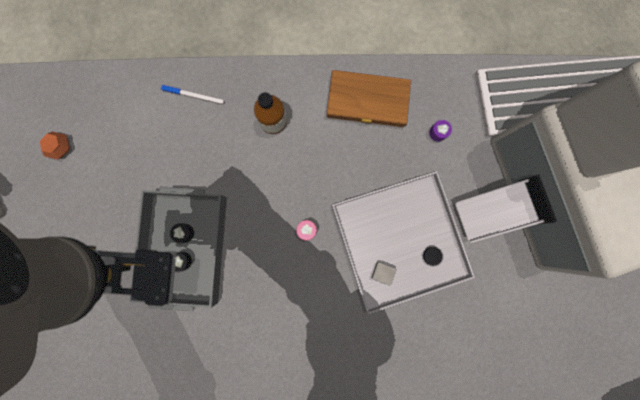

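Both mounts stand upright in the tote at wrist pixels (318,131) and (319,190), rock up, with tops at z = 38. In the top view the reject is still at (432,257) and the offcut at (384,272), and the pink and purple look-alikes haven't moved. The gripper is clear, so I'm handing in.

```bash
python3 -c "
from rig import env
print(env.job_done(), env.sense()['t'])"
```

```text
the job is handed in; nothing more can be done
the job is handed in; nothing more can be done
```

Both finished mounts are in the tote, standing rock face up and side by side, at about (567,227) and (510,230) mm. That leaves a gap of about 17 mm between them. I lowered each one until the wrist force showed contact (about 5 N), then released it, so neither was dropped. The job was handed in at about 17.4 s.

**Last checks:** the wrist view measured both mount tops at about z = 38 mm, as they should be on the tote floor. The top view confirmed the position of the first mount within about 1 mm, but the arm partly hid the second, so only the wrist view measured that one. The short disc, the offcut and the pink and purple look-alikes looked unmoved in the top view.

**Small disagreements:** the cameras differed by up to about 5 mm on the mounts' starting positions, the scene camera most. I went by the wrist camera for the grasps. The first move call was refused as invalid input and moved nothing; giving every field in each row fixed it.

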